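Load the guide sleeve and hold the parts tray over the rinse tub

TASK

Of the three upright steel sleeves on the bench, stand the one that closely fits the wooden tray's empty round pocket in that pocket, fully down, and let it go. Then pick the tray up by its handle and, keeping it level all the way so that the loose ball stays in its shallow pocket, carry it to the rinse tub and finish holding it level and still over the middle of the tub, about 10 cm above the rim; keep hold of it, do not put it down. Leave the other two sleeves and everything else on the bench as they are.

Things in the scene. Friction and masses are not known exactly. Their poses are not given: they have to be found in the camera images.
- tray_handle (a point): Grip point of the loose wooden carrying tray, on its upright handle block. The tray is a flat plate 220 mm (x) x 100 mm (y) x 16 mm thick, 0.25 to 0.5 kg, lying on the bench. The handle stands in the middle of the plate: 50 mm long in x, 18 mm thick in y, from 16 to 66 mm above the tray's underside; this point is 45 mm above the underside, so pinch across y here. Axes are the tray's: x along its length from the sleeve end to the ball end, z up.
- sleeve_pocket (a point): Centre of the floor of the tray's empty round pocket (34 mm across, 10 mm deep, floor 6 mm above the tray's underside), 75 mm from the handle on the tray's -x side. Axes are the tray's.
- ball_seat (a point): Where the ball's centre is when it rests in the middle of its shallow pocket (32 mm across, only 4 mm deep), 75 mm from the handle on the tray's +x side. Axes are the tray's.
- ball_center (a point): Centre of the loose steel ball, 28 mm across, about 90 g, lying in the tray's shallow pocket; it can roll about 6 mm each way there and rolls out over the rim if the tray is tipped or jerked.
- sleeve30_mid (a point): Centre, half-way up, of the upright steel sleeve (open tube) 30 mm across and 50 mm high, about 100 g, z along its axis: the one that fits the 34 mm pocket closely.
- sleeve22_mid (a point): Centre of a look-alike upright steel sleeve, 22 mm across, 50 mm high: too thin for the pocket.
- sleeve38_mid (a point): Centre of a look-alike upright steel sleeve, 38 mm across, 50 mm high: too thick for the pocket.
- tub_mouth (a point): Centre of the mouth (rim level) of the empty grey rinse tub, 240 mm (x) x 200 mm (y), rim 60 mm above the bench; fixed to the bench. Axes are the tub's, z up.
- collar: Bystander: small brass collar, 20 mm across, 12 mm high; origin at its underside.
- cork: Bystander: cork plug, 20 mm across, 14 mm high; origin at its underside.
- slip_stone: Bystander: reddish slip stone lying flat, 90 x 30 x 12 mm; origin at its underside.
- knife: Bystander: kitchen knife lying flat, about 250 mm long; origin at its underside.
- cup: Bystander: white cup, 76 mm across, 85 mm high; origin at its underside.
- oil: Bystander: amber oil bottle, 60 mm across, 150 mm high; origin at its underside.
- brush: Bystander: hand brush lying flat; origin at its underside.
Mind the look-alikes: they are no part of the job. What is shaped like the part that bears tray_handle but red is not meant. What is shaped like the part that bears sleeve30_mid but yellow is not meant.

How it is judged:
By the outcome, as a careful person would: the job done as asked, in the order asked, and still so for the second after the job is handed in, while the arm keeps its last pose, push and grip.
It also fails if it takes over 67 s, if anything falls off the work surface, if the arm or the gripper's body presses on something with over 40 N, if the wrist force passes 120 N, or if a joint passes its speed limit or range.

ROBOT

A 6-joint arm with a two-finger parallel gripper is mounted at the origin on the work surface. World frame = base frame: x ahead of the robot, y to its left, z up, the work surface at z = 0. Lengths are in mm, angles in rad, forces in N, time in s.
With the tool pointing down it reaches from about 350 to 875 mm from the base axis. Payload 4.2 kg.
Tool frame: the origin (TCP) lies where the fingers leave the gripper's body, on its centre line; the fingertips stand ahead of it and the grasp point (between the pads) lies 54 mm ahead of it (arm.nose_length is the z of the fingertips in the tool frame, in mm); z points along the fingers, x is the direction in which the jaws open and shut, and the axes are right-handed (so a half turn about z gives the same grasp; the last joint's range is limited). The gripper opens to 85 mm and grips with 20 to 120 N. Pads are 22 mm wide; open, the fingers measure 114 mm over their backs; the gripper's body (76 mm by 85 mm) begins 54 mm behind the grasp point. The pads swing forward as they close: fully open they stand 13 mm farther back than shut.
Start: joints at [1.53, 0.385, 0.008, 0, -1.194, -0.259], TCP at [184.548, 597.111, 303.912] pointing down, gripper open.
Joint ranges: [-3.14, 3.14], [-1.21, 2.06], [-1.07, 1.41], [-3.16, 2.05], [-2.99, -0.16], [-3.1, 3.1]. Speed limits (rad/s): [2.79, 2.79, 3.14, 3.14, 3.14, 3.14].

INTERFACE

Orientations are given as a unit quaternion [x, y, z, w].
In Python, from bench import arm, imaging, job_done gives the robot as it stands.
- The arm moves only by the shell command python3 -m crank 'ROWS' [OPENING]. ROWS is a JSON object of lists of equal length, an entry for each row: "delta_pos": the shift along the tool's x, y, z in m, a list of three; "twist": the turn about the tool's z in rad. In form: {"delta_pos": [[tx, ty, tz], ...], "twist": [twist, ...]}. A call has 1 to 8 rows; each row shifts and turns the commanded pose from where the row before left it, along the tool's axes as they then stand; what a row does not reach is not made up. A row lasts 1/12 s, in which the tool goes at most 41.7 mm and 7.16 degrees, less where a joint would pass 70% of its speed; a pose out of reach is approached as far as the arm can. A call is refused whole if a number of a shift passes 0.0417 or a number of a turn 0.125, either way. A call with a gripper value outside its range is refused whole. OPENING is the opening, from 0 (shut) to 1 (fully open), set as the call begins (- or left out, the last holds). The fingers move at their own pace and stop on an object; the grip force is fixed at half the most. Time passes only in rows, so rows that do not move let the fingers close. It gives the time, the measured TCP pose, the force and the opening at its end, in the units of the state.
- arm.read_state(): the state, without advancing time (a new reading comes with each control period).
- imaging.get_image(name): name is "scene" or "side" or "wrist"; returns (picture, depth): 400x640x3 uint8, blue, green, red; 400x640 float32, mm along the optical axis (not along the pixel's ray), 0 where there is no reading.
- imaging.camera_model(name): a dict with "vfov" (degrees; the focal length in pixels is half the picture's height over the tangent of half this angle, whatever the lens; pixels are square), "cx", "cy" (the principal point, pixels), "T" (4x4, takes a point from camera to world coordinates); the wrist camera has in their place "hand_eye" (4x4, takes a point from camera to tool coordinates, whose origin is the TCP and whose axes are the tool frame's). Camera axes: x right, y up, looking along -z (the intrinsics and any distortion apply to the point x, -y, -z); pixel columns grow to the right and rows downward; lengths in mm; the calibration is good to about 2 mm. A picture is of the moment at which its call begins: read the wrist's pose just before it. camera_model takes no time and is no camera call.
- job_done(): hands the job in, once; it reports no verdict.
The state is a dict: "clock": time; "joints": joint angles; "joint_vel": joint speeds; "joint_efforts": joint torques, N m; "position": TCP position; "ee_rot": TCP orientation; "contact_force": force on the tool from outside, world axes, zero at the start; "wrist_torque": the same for the moment, N m; "gripper_width": finger opening in mm.
Only numpy, scipy, OpenCV 4.12 (cv2) and the standard library are available. Lean on these libraries where they do the work, as an engineer would, in place of code of your own. Each camera call takes 0.05 s, during which the arm holds its last target.

## Working session

There is one attempt and no reset: what is moved stays moved. The work goes in short steps, Python scripts to look and compute and a shell command to move; the robot and the scene stay as the last step left them, time stands still between calls to the robot, and variables do not carry over. Pictures are saved under pics/ and viewed, and the job is handed in when it is done.

```bash
ls; mkdir -p pics
python3 - <<'E'
from bench import arm, imaging
import cv2,numpy as np
s=arm.read_state()
for k,v in s.items(): print(k,v)
print(arm.nose_length)
for n in("scene","side","wrist"):
    m=imaging.camera_model(n); print(n,{k:(np.round(v,4).tolist() if not isinstance(v,str) else v) for k,v in m.items()})
    p,d=imaging.get_image(n); cv2.imwrite(f"pics/{n}0.png",p); np.save(f"pics/{n}0.npy",d)
E
```

```text
pics
clock 0.0
joints [ 1.52962129e+00  3.85537216e-01  6.62365645e-03 -5.13828962e-04
 -1.19400064e+00 -2.58621632e-01]
joint_vel [ 0.00175224  0.00126441 -0.00015995  0.00119182  0.00013689  0.00281252]
joint_efforts [ 4.20425977e-04 -3.92293060e+01  1.88402778e+01  4.18613210e+00
 -4.64683020e-03  7.29933021e-06]
position [184.41186959 596.72272424 302.83004077]
ee_rot [-5.93503208e-01  8.04830891e-01 -6.76077006e-04 -8.49285676e-04]
contact_force [-0.79122129 -0.17878082  0.7311736 ]
wrist_torque [-0.03110738  0.02334589  0.02138628]
gripper_width 85.28694070438182
72.6
scene {'vfov': 54.1153, 'cx': 320.2696, 'cy': 197.8929, 'T': [[0.8295, -0.392, 0.3977, 991.9786], [0.558, 0.5532, -0.6186, -675.2756], [0.0225, 0.7351, 0.6776, 846.0888], [0.0, 0.0, 0.0, 1.0]]}
side {'vfov': 50.0658, 'cx': 318.3127, 'cy': 198.5074, 'T': [[0.9963, 0.0318, -0.0797, 457.3229], [-0.0844, 0.5314, -0.8429, -887.5142], [0.0155, 0.8465, 0.5321, 639.3918], [0.0, 0.0, 0.0, 1.0]]}
wrist {'vfov': 58.571, 'cx': 318.3843, 'cy': 200.6026, 'hand_eye': [[1.0, -0.0003, -0.0005, -0.7511], [-0.0004, -0.9465, -0.3227, -83.0938], [-0.0004, 0.3227, -0.9465, -69.4391], [0.0, 0.0, 0.0, 1.0]]}
```

View pics/scene0.png

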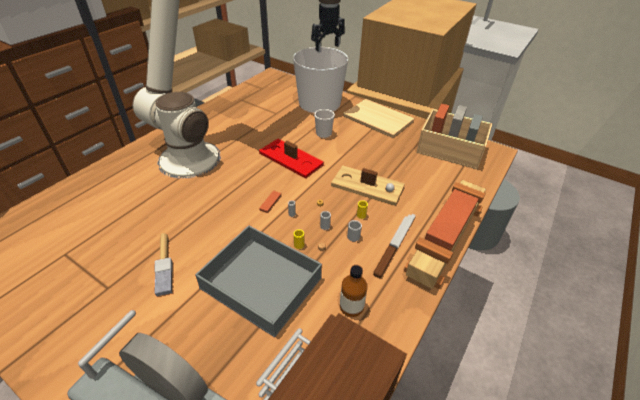

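View pics/side0.png

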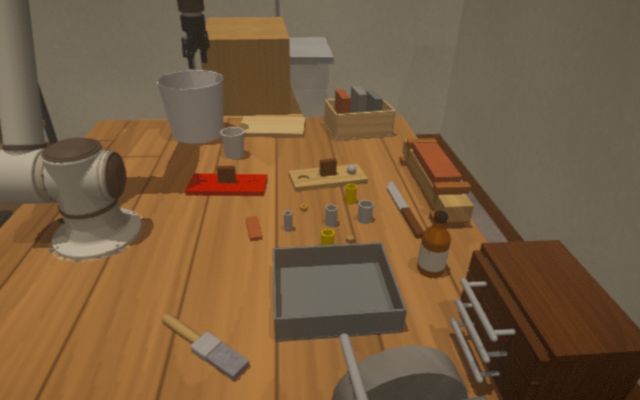

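View pics/wrist0.png

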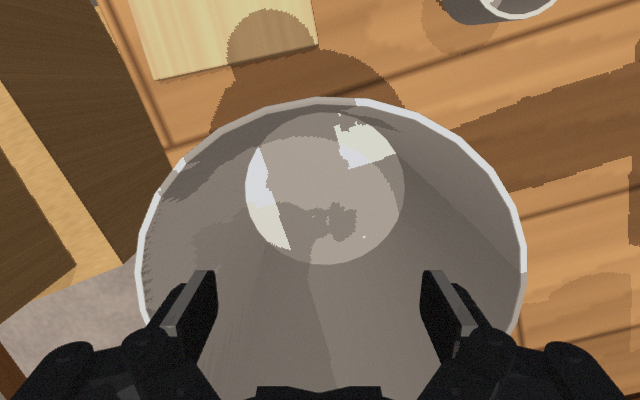

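```bash
cat > h.py <<'E'
import cv2,numpy as np
from bench import arm,imaging
from scipy.spatial.transform import Rotation as R
def toolT(s):
    T=np.eye(4);T[:3,:3]=R.from_quat(s["ee_rot"]).as_matrix();T[:3,3]=s["position"];return T
def camT(n,s=None):
    m=imaging.camera_model(n)
    return (np.array(m["T"]) if "T" in m else toolT(s)@np.array(m["hand_eye"])),m
def cloud(n,d,s=None):
    T,m=camT(n,s);f=200/np.tan(np.radians(m["vfov"])/2)
    v,u=np.mgrid[0:400,0:640]
    c=np.stack([(u-m["cx"])/f*d,-(v-m["cy"])/f*d,-d],-1)
    return c@T[:3,:3].T+T[:3,3]
def ray(n,u,v,z,s=None):
    T,m=camT(n,s);f=200/np.tan(np.radians(m["vfov"])/2)
    r=T[:3,:3]@np.array([(u-m["cx"])/f,-(v-m["cy"])/f,-1.]);o=T[:3,3]
    return o+r*(z-o[2])/r[2]
def pix(n,P,s=None):
    T,m=camT(n,s);f=200/np.tan(np.radians(m["vfov"])/2)
    c=np.linalg.inv(T)@np.append(P,1); return m["cx"]+f*c[0]/-c[2], m["cy"]+f*c[1]/c[2]
E
python3 - <<'E'
from h import *
for n,c in (("scene",{"A":(292,209),"B":(325,220),"C":(354,231),"Y1":(363,209),"Y2":(299,240),"tray":(368,184),"tub":(260,275),"red":(291,150),"cup":(324,120)}),("side",{"A":(288,221),"B":(331,215),"C":(366,211),"tray":(328,172),"tub":(335,290)})):
    d=np.load(f"pics/{n}0.npy"); P=cloud(n,d); 
    for k,(u,v) in c.items():
        r=14 if len(k)<3 else 55
        q=P[max(v-r,0):v+r,u-r:u+r].reshape(-1,3)
        if len(k)<3:
            w=q[(q[:,2]>44)&(q[:,2]<60)]
            print(n,k,len(w),w.min(0).round(),w.max(0).round(),w.mean(0).round())
        else: print(n,k,P[v,u].round())
im=cv2.imread("pics/scene0.png")[120:260,240:430]; cv2.imwrite("pics/crop0.png",cv2.resize(im,None,fx=4,fy=4,interpolation=cv2.INTER_CUBIC))
E
```

```text
scene A 39 [456. -26.  44.] [476.  -5.  55.] [467. -15.  49.]
scene B 50 [560. -13.  44.] [590.  17.  55.] [576.   2.  49.]
scene C 70 [646.  -4.  44.] [684.  33.  54.] [666.  15.  49.]
scene Y1 77 [628.  14.  44.] [672. 120.  54.] [646.  78.  49.]
scene Y2 108 [ 541. -164.   44.] [609. -86.  60.] [ 566. -132.   52.]
scene tray [596. 226.  18.]
scene tub [ 535. -244.    5.]
scene red [307. 194.  51.]
scene cup [317. 384.  79.]
side A 45 [456. -28.  44.] [473.  -4.  53.] [465. -17.  48.]
side B 68 [561. -16.  44.] [589.  15.  53.] [574.  -1.  49.]
side C 88 [646.  -7.  44.] [683.  33.  53.] [664.  12.  48.]
side tray [590. 221.  31.]
side tub [ 557. -241.    5.]
```

View pics/crop0.png

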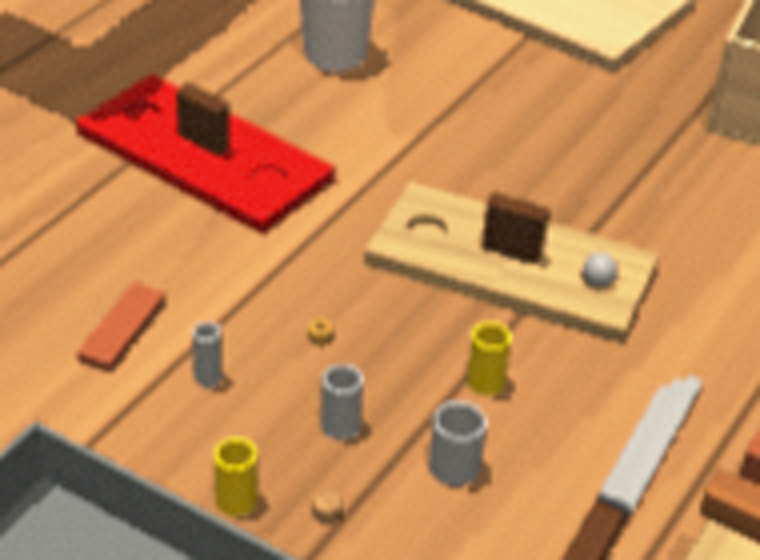

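Run:
```python
from h import *
from scipy.optimize import least_squares
cl={}
for n in("scene","side"):
    d=np.load(f"pics/{n}0.npy"); cl[n]=cloud(n,d)
    P=cl[n]; im=cv2.imread(f"pics/{n}0.png"); hsv=cv2.cvtColor(im,cv2.COLOR_BGR2HSV)
    q=P.reshape(-1,3); x,y,z=q.T
    bench=q[(abs(x-600)<150)&(abs(y-100)<60)&(z<10)]; print(n,"bench z",np.median(bench[:,2]).round(1))
    # sleeve outer circle fits from body pts
    for k,c,rad in(("A",(466,-16),11),("B",(575,1),15),("C",(665,13),19)):
        m=(np.hypot(x-c[0],y-c[1])<32)&(z>38)&(z<56); p=q[m]; 
        (cx,cy),r=cv2.minEnclosingCircle(p[:,:2].astype(np.float32)); print(k,round(cx,1),round(cy,1),round(r,1),"ztop",np.percentile(p[:,2],97).round(1))
    m=(abs(x-595)<150)&(abs(y-222)<100)&(z>13)&(z<19); p=q[m].astype(np.float32); 
    rr=cv2.minAreaRect(p[:,:2]); print("plate",rr,np.median(p[:,2]))
    m=(abs(x-595)<60)&(abs(y-222)<50)&(z>60)&(z<72); p=q[m].astype(np.float32); print("handle",cv2.minAreaRect(p[:,:2]),p[:,2].max())
    m=(abs(x-680)<40)&(abs(y-222)<50)&(z>20)&(z<50); p=q[m].astype(np.float32); print("ball",p.mean(0),p.min(0),p.max(0))
    m=(abs(x-545)<170)&(abs(y+240)<150)&(z>54)&(z<66); p=q[m].astype(np.float32); print("tub",cv2.minAreaRect(p[:,:2]))
s=cl["scene"]
for k,(u,v) in {"collar":(320,203),"cork":(322,246),"stone":(271,202),"oil":(356,272),"knife":(408,228)}.items(): print(k,s[v,u].round())
q=s.reshape(-1,3); m=(abs(q[:,0]-184)<200)&(abs(q[:,1]-600)<150)&(q[:,2]<240)&(q[:,2]>60); print("bucket",q[m].min(0),q[m].max(0))
```

```text
scene bench z 1.6
A 465.6 -14.1 11.8 ztop 52.8
B 575.3 1.8 15.8 ztop 53.5
C 665.0 14.8 20.0 ztop 53.0Traceback (most recent call last):
  File "<stdin>", line 14, in <module>
cv2.error: OpenCV(4.12.0) /io/opencv/modules/imgproc/src/convhull.cpp:143: error: (-215:Assertion failed) total >= 0 && (depth == CV_32F || depth == CV_32S) in function 'convexHull'
```

Run:
```python
from h import *
A=lambda p:cv2.minAreaRect(np.ascontiguousarray(p[:,:2].astype(np.float32)))
cl={}
for n in("scene","side"):
    d=np.load(f"pics/{n}0.npy"); cl[n]=cloud(n,d)
    P=cl[n]; q=P.reshape(-1,3); x,y,z=q.T
    bench=q[(abs(x-600)<150)&(abs(y-100)<60)&(z<10)]; b=np.median(bench[:,2]); print(n,"bench z",b.round(1))
    for k,c in(("A",(466,-16)),("B",(575,1)),("C",(665,13))):
        m=(np.hypot(x-c[0],y-c[1])<32)&(z>38)&(z<56); p=q[m]; 
        (cx,cy),r=cv2.minEnclosingCircle(np.ascontiguousarray(p[:,:2].astype(np.float32))); print(k,round(cx,1),round(cy,1),round(r,1))
    for lo,hi in((13,20),):
      m=(abs(x-595)<150)&(abs(y-222)<100)&(z>lo)&(z<hi); p=q[m]; print("plate",A(p),np.median(p[:,2]),len(p))
    m=(abs(x-595)<60)&(abs(y-222)<50)&(z>60)&(z<74); p=q[m]; print("handle",A(p),p[:,2].max(),len(p))
    m=(abs(x-680)<40)&(abs(y-222)<50)&(z>22)&(z<50); p=q[m]; print("ball",p.mean(0),p.min(0),p.max(0))
    m=(abs(x-545)<170)&(abs(y+240)<150)&(z>54)&(z<66); p=q[m]; print("tub",A(p))
s=cl["scene"]
for k,(u,v) in {"collar":(320,203),"cork":(322,246),"stone":(271,202),"oil":(356,272),"knife":(408,228)}.items(): print(k,s[v,u].round())
q=s.reshape(-1,3); m=(abs(q[:,0]-184)<200)&(abs(q[:,1]-600)<150)&(q[:,2]<240)&(q[:,2]>60); print("bucket",q[m].min(0),q[m].max(0))
```

```text
scene bench z 1.6
A 465.6 -14.1 11.8
B 575.3 1.8 15.8
C 665.0 14.8 20.0
plate ((590.0533447265625, 233.5048828125), (221.05198669433594, 107.43193054199219), 9.715547561645508) 17.14892305476269 1035
handle ((591.250244140625, 232.11256408691406), (49.10305404663086, 20.40094757080078), 8.015117645263672) 70.01956825150307 76
ball [665.92487719 238.87436983  33.86419421] [651.69741812 227.53397036  22.80782834] [677.63404038 254.68814871  43.24365755]
tub ((550.999267578125, -258.046875), (241.96170043945312, 202.4319610595703), 1.1217975616455078)
side bench z 1.1
A 462.8 -15.9 12.3
B 573.5 0.3 16.7
C 666.4 13.7 21.0
plate ((589.8714599609375, 230.203857421875), (221.21331787109375, 107.6093521118164), 9.079671859741211) 16.853242267573478 1016
handle ((588.8724365234375, 230.29519653320312), (48.45933151245117, 23.38042640686035), 10.098766326904297) 68.86061784670392 76
ball [660.77441559 235.92917162  32.91505213] [648.8680532  226.87410923  22.8044128 ] [672.88732557 250.05350936  41.42717031]
tub ((550.2086791992188, -259.65045166015625), (239.8441619873047, 203.16285705566406), 1.1273229122161865)
collar [515.  66.  12.]
cork [617. -75.  13.]
stone [390. -20.  14.]
oil [ 781. -194.  151.]
knife [785. 125.  14.]
bucket [ 40.21182026 488.20374096  60.14516197] [263.20678096 719.07631488 204.23910827]
```

Candidates are the grey sleeves at scene pixels A (292,209), B (325,220) and C (354,231), the yellow ones at (363,209) and (299,240), the red tray at (291,156) and the wooden tray at (368,184). Measured diameters are about 22, 30 and 39 mm, so B is the 30 mm grey sleeve. The tray is the wooden one with the ball. The close crop confirms both choices.

```bash
cat >> h.py <<'E'
def goto(P,s=None):
    "shift in tool axes (m) from measured TCP to world P (TCP)"
    s=s or arm.read_state(); T=toolT(s); d=T[:3,:3].T@(np.array(P)-T[:3,3])
    return (d/1000).round(4), np.degrees(np.arctan2(T[1,0],T[0,0])).round(2)
E
python3 -m crank '{"delta_pos":[[0,0,0],[0,0,0],[0,0,0],[0,0,0]],"twist":[-0.115,-0.115,-0.115,-0.115]}' 
python3 -c "
from h import *
s=arm.read_state(); print(s['clock'],s['position'],goto([574.5,1,250]))"
```

```text
clock: 0.48
position: [184.5, 596.9, 303.4]
ee_rot: [0.763, -0.646, 0.0, 0.0]
contact_force: [-0.1, -0.2, -0.7]
gripper_width: 85.3
0.4833 [184.49058998 596.92867247 303.41299385] (array([ 0.6521, -0.2863,  0.0539]), np.float64(-80.5))
```

```bash
python3 -m crank '{"delta_pos":[[0.015,-0.0065,0],[0.0326,-0.0143,0],[0.0326,-0.0143,0],[0.0326,-0.0143,0],[0.0326,-0.0143,0],[0.0326,-0.0143,0],[0.0326,-0.0143,0],[0.0326,-0.0143,0]],"twist":[0,0,0,0,0,0,0,0]}' 
python3 -m crank '{"delta_pos":[[0.0326,-0.0143,0],[0.0326,-0.0143,0],[0.0326,-0.0143,0],[0.0326,-0.0143,0.0],[0.0326,-0.0143,0.0],[0.0326,-0.0143,0.0],[0.0326,-0.0143,0.0],[0.0326,-0.0143,0.0]],"twist":[0,0,0,0,0,0,0,0]}' 
python3 -m crank '{"delta_pos":[[0.0326,-0.0143,0],[0.0326,-0.0143,0],[0.0326,-0.0143,0.0],[0.0206,-0.0091,0.0],[0,0,0],[0,0,0]],"twist":[0,0,0,0,0,0]}'
python3 - <<'E'
from h import *
s=arm.read_state(); print(goto([574.5,1,250],s))
p,d=imaging.get_image("wrist"); cv2.imwrite("pics/w1.png",p); np.save("pics/w1.npy",d)
q=cloud("wrist",d,s).reshape(-1,3); x,y,z=q.T
for k,c in(("B",(575,1)),("C",(665,13))):
    m=(np.hypot(x-c[0],y-c[1])<32)&(z>38)&(z<60); w=q[m]
    if len(w): (cx,cy),r=cv2.minEnclosingCircle(np.ascontiguousarray(w[:,:2].astype(np.float32))); print(k,cx,cy,r,len(w),np.median(w[:,2]))
print(pix("wrist",[574.5,1,50],s))
E
```

```text
clock: 1.15
position: [329.0, 372.3, 303.8]
ee_rot: [0.762, -0.648, -0.0, 0.0]
contact_force: [0.5, -0.1, 0.3]
gripper_width: 85.2
clock: 1.82
position: [483.6, 133.1, 303.9]
ee_rot: [0.761, -0.648, -0.0, 0.0]
contact_force: [1.0, 0.6, -0.0]
gripper_width: 85.1
clock: 2.32
position: [553.5, 25.2, 303.1]
ee_rot: [0.761, -0.649, -0.001, 0.001]
contact_force: [-0.0, 0.3, -0.8]
gripper_width: 85.6
(array([ 0.0272, -0.0171,  0.0531]), np.float64(-80.98))
B 574.088623046875 2.3553085327148438 14.87462329864502 419 48.890081705040814
C 663.9126586914062 15.254694938659668 18.960941314697266 620 48.9744643283268
(np.float64(348.71292713928113), np.float64(155.16220440720923))
```

View pics/w1.png

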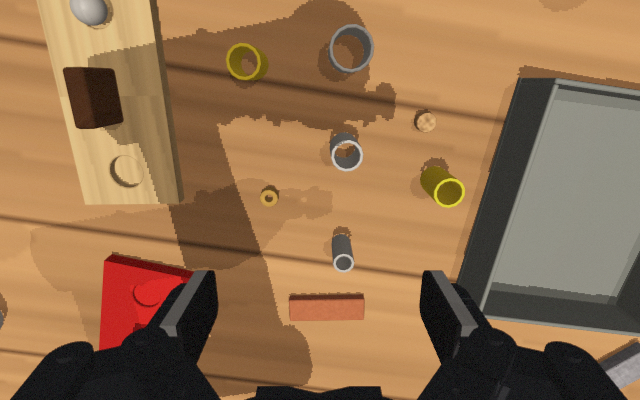

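Run:
```python
from h import *
s=arm.read_state(); print(goto([574.2,1.9,92],s))
im=cv2.imread("pics/w1.png")
print("pocket",ray("wrist",128,171,16,s),"ball",ray("wrist",90,8,26,s))
cv2.imwrite("pics/w1c.png",cv2.resize(im[120:220,70:200],None,fx=5,fy=5,interpolation=cv2.INTER_CUBIC))
```

```text
(array([ 0.0272, -0.0173,  0.2113]), np.float64(-80.88))
pocket [515.49888171 218.80459548  16.        ] ball [661.05811052 244.58629982  26.        ]
```

View pics/w1c.png

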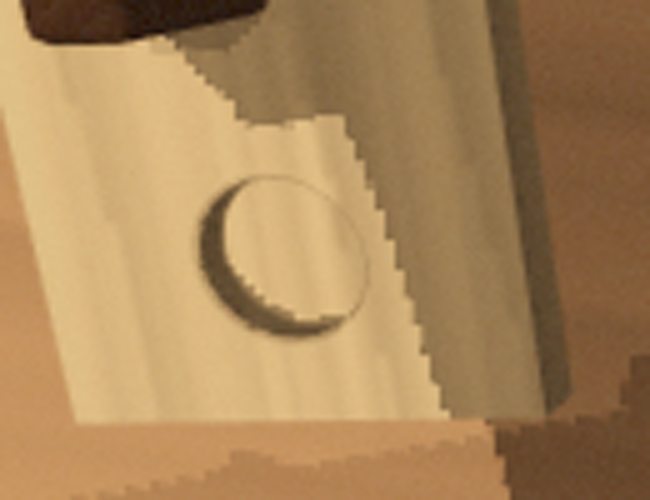

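```bash
python3 -m crank '{"delta_pos":[[0.0068,-0.0043,0.01],[0.0068,-0.0043,0.02],[0.0068,-0.0043,0.03],[0.0068,-0.0044,0.03],[0,0,0.03],[0,0,0.02],[0,0,0.01],[0,0,0]],"twist":[0,0,0,0,0,0,0,0]}'
python3 - <<'E'
from h import *
s=arm.read_state(); print(goto([574.2,1.9,92],s))
p,d=imaging.get_image("wrist"); cv2.imwrite("pics/w2.png",p)
q=cloud("wrist",d,s).reshape(-1,3); x,y,z=q.T
m=(np.hypot(x-574,y-2)<25)&(z>38)&(z<60); w=q[m]
(cx,cy),r=cv2.minEnclosingCircle(np.ascontiguousarray(w[:,:2].astype(np.float32))); print(cx,cy,r,len(w),np.percentile(w[:,2],[50,95]))
E
```

```text
clock: 3.03
position: [573.2, 2.5, 151.1]
ee_rot: [0.762, -0.648, -0.002, 0.002]
contact_force: [0.2, -0.5, 0.2]
gripper_width: 85.3
(array([ 0.0007, -0.0012,  0.0591]), np.float64(-80.76))
574.2266235351562 2.2880496978759766 15.089245796203613 1573 [48.3459363  50.12724371]
```

View pics/w2.png

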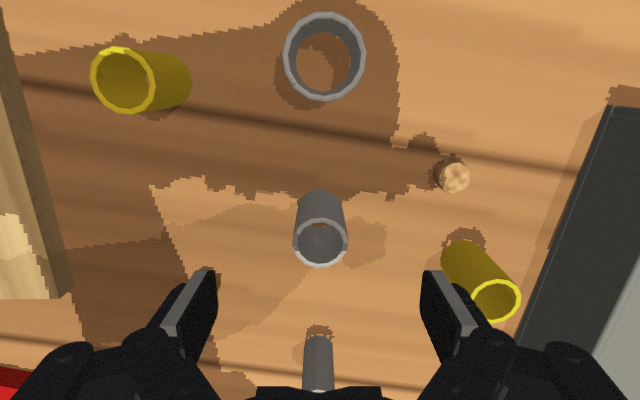

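Run:
```python
from h import *
s=arm.read_state(); P=ray("wrist",495,300,50,s);print(P, (toolT(s)[:3,:3].T@(P-s["position"])).round(1))
P=ray("wrist",453,177,14,s);print(P, (toolT(s)[:3,:3].T@(P-s["position"])).round(1))
```

```text
[ 555.8378086  -101.06336493   50.        ] [ 99.3  34.9 103.3]
[614.20785501 -72.76788852  14.        ] [ 80.8 -27.4 139.2]
```

```bash
python3 -m crank '{"delta_pos":[[0.0004,-0.001,0.01],[0,0,0.02],[0,0,0.02],[0,0,0.009],[0,0,0],[0,0,0]],"twist":[0,0,0,0,0,0]}' 
python3 -m crank '{"delta_pos":[[0,0,0],[0,0,0],[0,0,0],[0,0,0],[0,0,0],[0,0,0],[0,0,0],[0,0,0]],"twist":[0,0,0,0,0,0,0,0]}' 0
python3 -m crank '{"delta_pos":[[0,0,0],[0,0,0],[0,0,0],[0,0,0]],"twist":[0,0,0,0]}'
```

```text
clock: 3.58
position: [576.4, 2.1, 95.6]
ee_rot: [0.762, -0.648, 0.0, -0.0]
contact_force: [0.3, -0.4, 0.5]
gripper_width: 85.3
clock: 4.25
position: [576.2, 2.0, 95.8]
ee_rot: [0.762, -0.648, 0.0, -0.0]
contact_force: [-0.9, 0.1, 4.9]
gripper_width: 28.8
clock: 4.58
position: [576.2, 2.0, 95.8]
ee_rot: [0.762, -0.648, 0.0, -0.0]
contact_force: [-0.9, 1.0, 6.1]
gripper_width: 28.5
```

```bash
python3 -m crank '{"delta_pos":[[0,0,-0.01],[0,0,-0.02],[0,0,-0.025],[0,0,-0.02],[0,0,0],[0,0,0]],"twist":[0,0,0,0,0,0]}' 
python3 -c "
from h import *
s=arm.read_state(); print(goto([517.5,219,166],s))"
```

```text
clock: 5.08
position: [576.1, 2.0, 171.2]
ee_rot: [0.761, -0.648, 0.001, -0.001]
contact_force: [-0.2, -0.3, -2.2]
gripper_width: 28.2
(array([-0.2235,  0.0233,  0.0052]), np.float64(-80.83))
```

```bash
python3 -m crank '{"delta_pos":[[-0.012,0.0012,0],[-0.03,0.0032,0],[-0.036,0.0036,0],[-0.036,0.0036,0],[-0.036,0.0036,0],[-0.036,0.0036,0],[-0.025,0.003,0],[-0.0125,0.0015,0]],"twist":[0,0,0,0,0,0,0,0]}' 
python3 -m crank '{"delta_pos":[[0,0,0],[0,0,0],[0,0,0],[0,0,0]],"twist":[0,0,0,0]}'
python3 - <<'E'
from h import *
s=arm.read_state(); print(goto([517.5,219,166],s))
for n in("scene","side","wrist"):
    p,d=imaging.get_image(n); cv2.imwrite(f"pics/{n}3.png",p); np.save(f"pics/{n}3.npy",d)
    u,v=map(int,pix(n,[517,219,50],s)); print(n,u,v)
    c=cv2.resize(p[max(v-55,0):v+45,max(u-50,0):u+110],None,fx=5,fy=5,interpolation=cv2.INTER_CUBIC) if n!="wrist" else p; cv2.imwrite(f"pics/{n}3c.png",c)
E
```

```text
clock: 5.75
position: [515.4, 221.7, 168.5]
ee_rot: [0.762, -0.647, -0.0, 0.001]
contact_force: [0.6, -0.2, -1.2]
gripper_width: 28.5
clock: 6.08
position: [517.1, 217.7, 169.4]
ee_rot: [0.761, -0.649, -0.0, 0.001]
contact_force: [-0.2, 0.3, -0.6]
gripper_width: 28.6
(array([-0.0012, -0.0006,  0.0034]), np.float64(-80.91))
scene 346 168
side 303 167
wrist 316 231
```

View pics/scene3c.png

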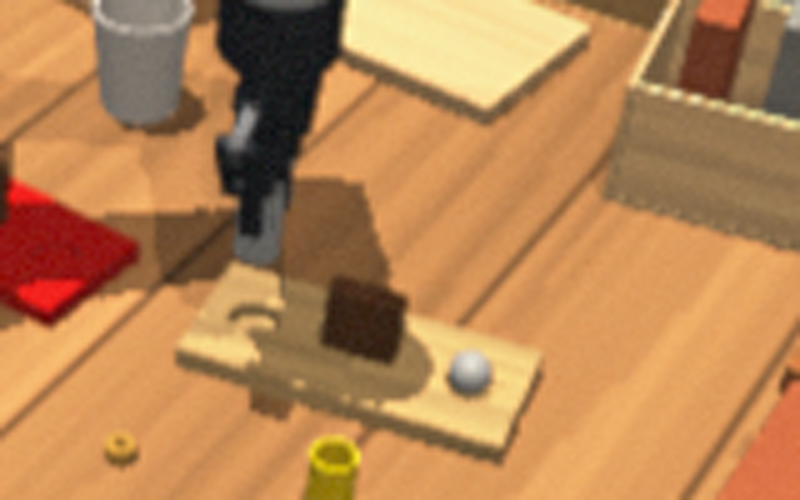

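View pics/side3c.png

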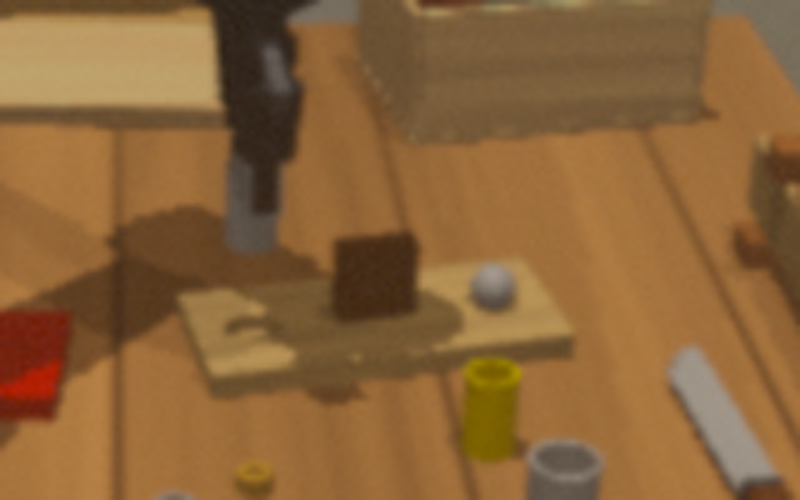

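View pics/wrist3c.png

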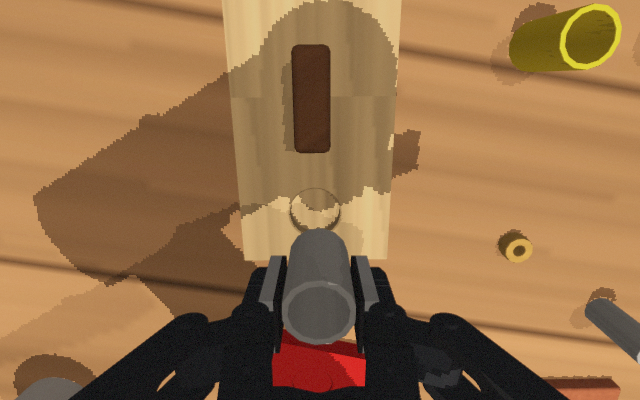

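```bash
cat >> h.py <<'E'
def rayt(u,v,zt):
    m=imaging.camera_model("wrist");H=np.array(m["hand_eye"]);f=200/np.tan(np.radians(m["vfov"])/2)
    r=H[:3,:3]@np.array([(u-m["cx"])/f,-(v-m["cy"])/f,-1.]);o=H[:3,3]
    return (o+r*(zt-o[2])/r[2]).round(1)
E
python3 - <<'E'
from h import *
s=arm.read_state();print(s["position"])
print("sleeve top",rayt(319,313,45.8)," bottom far edge",rayt(318,229,95.8))
print("pocket",rayt(315,211,s["position"][2]-16))
im=cv2.imread("pics/wrist3.png")
cv2.imwrite("pics/w3c.png",cv2.resize(im[170:360,240:400],None,fx=4,fy=4,interpolation=cv2.INTER_CUBIC)[:600])
E
```

```text
[517.38022827 217.84289147 169.81238041]
sleeve top [-0.4  1.3 45.8]  bottom far edge [ -0.8 -12.   95.8]
pocket [-2.800e+00  1.000e-01  1.538e+02]
```

View pics/w3c.png

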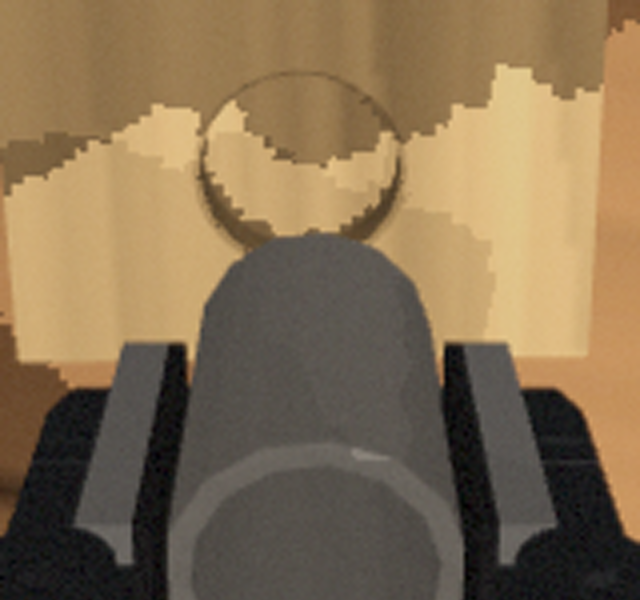

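Run:
```python
from h import *
z=169.6
print("pocket far edge",rayt(315.2,187.8,z-16),"L",rayt(290,211,z-16),"R",rayt(340.5,211,z-16))
print("sleeve top far",rayt(319,280.5,45.8),"L",rayt(240+168/4,310,45.8),"R",rayt(240+464/4,310,45.8),"bottom far",rayt(318,228.5,95.8))
print("sl mid L/R near bottom",rayt(240+203/4,250,92),rayt(240+417/4,250,92))
```

```text
pocket far edge [ -2.7 -16.2 153.6] L [-19.5  -0.  153.6] R [ 14.2  -0.  153.6]
sleeve top far [ -0.4 -12.9  45.8] L [-14.5  -0.   45.8] R [13.7 -0.  45.8] bottom far [ -0.8 -12.2  95.8]
sl mid L/R near bottom [-14.5  -2.1  92. ] [12.4 -2.2 92. ]
```

```bash
python3 -m crank '{"delta_pos":[[-0.0009,-0.001,0.005],[-0.0009,-0.001,0.012],[0,0,0.014],[0,0,0.01],[0,0,0.005],[0,0,0],[0,0,0],[0,0,0]],"twist":[0,0,0,0,0,0,0,0]}'
python3 - <<'E'
from h import *
s=arm.read_state(); print(s["position"])
for n in("scene","side","wrist"):
    p,d=imaging.get_image(n); cv2.imwrite(f"pics/{n}4.png",p)
    u,v=(320,265) if n=="wrist" else map(int,pix(n,[517,219,20],s)); print(n,u,v)
    k=(95,80,4) if n=="wrist" else (30,40,8)
    c=cv2.resize(p[v-k[0]:v+k[0]-20,u-k[1]:u+k[1]],None,fx=k[2],fy=k[2],interpolation=cv2.INTER_CUBIC)[:600]; cv2.imwrite(f"pics/{n}4c.png",c)
E
```

```text
clock: 6.9
position: [519.3, 221.2, 124.5]
ee_rot: [0.761, -0.648, 0.0, -0.001]
contact_force: [-0.5, -0.6, -1.1]
gripper_width: 28.4
[519.27112329 221.16782337 124.49470033]
scene 346 175
side 303 176
wrist 320 265
```

View pics/scene4c.png

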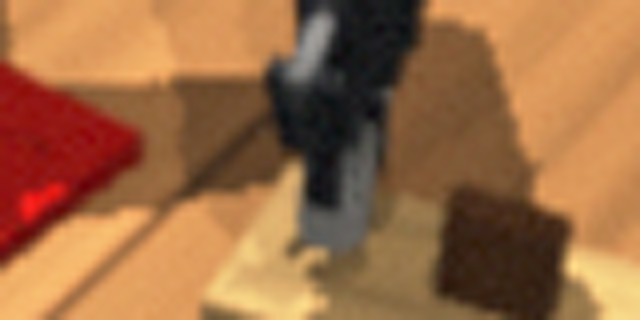

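View pics/side4c.png

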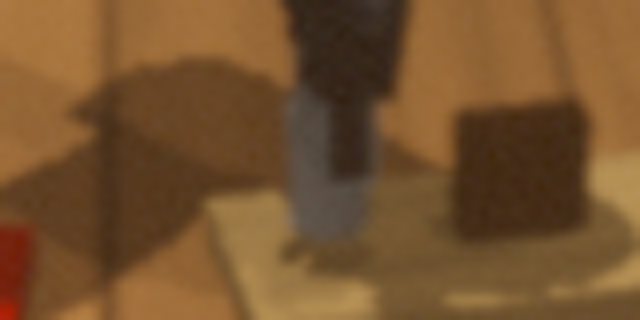

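View pics/wrist4c.png

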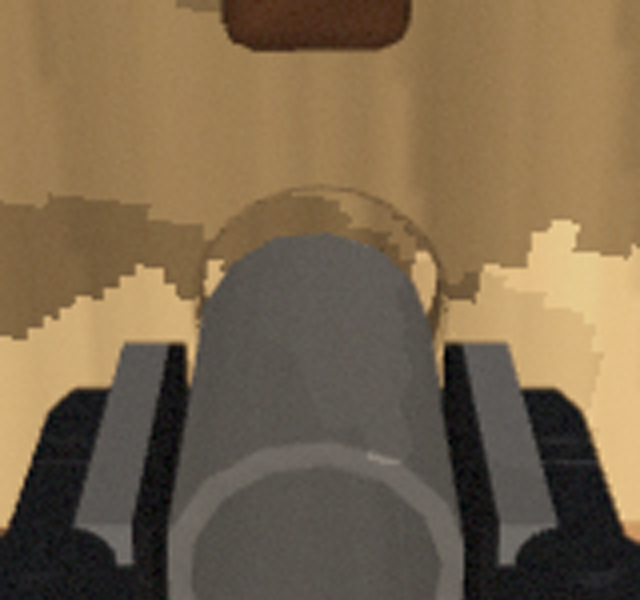

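Run:
```python
from h import *
s=arm.read_state();print(s["position"]);z=s["position"][2]
print("pocket far",rayt(320,216.7,z-16),"L",rayt(290,246,z-16),"R",rayt(350.2,246,z-16))
```

```text
[519.10407956 221.13688072 124.60091511]
pocket far [  0.3 -13.6 108.6] L [-16.2   3.8 108.6] R [ 17.    3.8 108.6]
```

```bash
python3 -m crank '{"delta_pos":[[0.0012,0.0005,0.003],[0,0,0.004],[0,0,0.003],[0,0,0],[0,0,0],[0,0,0]],"twist":[0,0,0,0,0,0]}'
python3 - <<'E'
from h import *
s=arm.read_state(); print(s["position"])
for n in("wrist",):
    p,d=imaging.get_image(n); cv2.imwrite(f"pics/{n}5.png",p)
    cv2.imwrite(f"pics/{n}5c.png",cv2.resize(p[180:300,240:400],None,fx=5,fy=5,interpolation=cv2.INTER_CUBIC)[:600])
E
```

```text
clock: 7.55
position: [518.6, 219.7, 113.8]
ee_rot: [0.761, -0.648, 0.0, 0.0]
contact_force: [0.5, -0.2, -0.4]
gripper_width: 28.4
[518.59262266 219.68038585 113.84192379]
```

View pics/wrist5c.png

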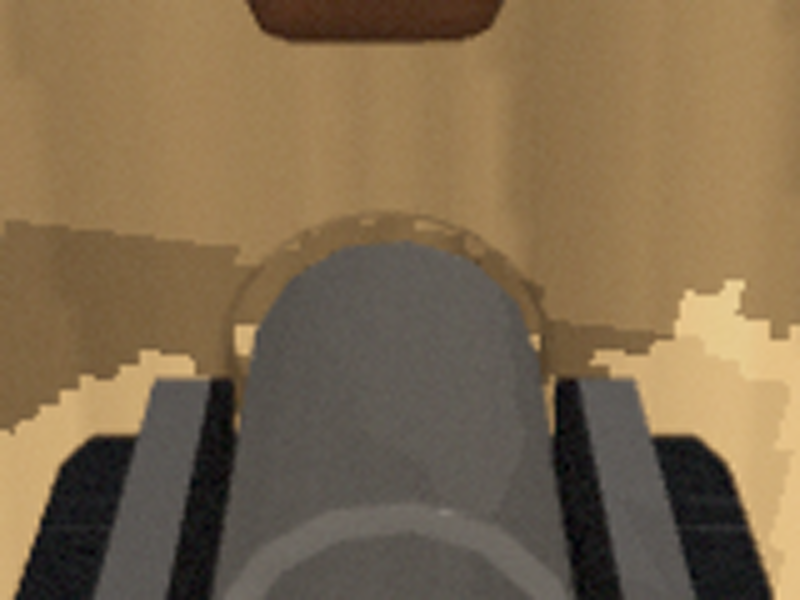

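Run:
```python
from h import *
z=113.8
print("pocket far",rayt(317.3,222.4,z-16),"L",rayt(285.6,250,z-16),"R",rayt(349,250,z-16),"sleeve far",rayt(318.8,228.2,95.8),rayt(240+258/5,246,95.8),rayt(240+530/5,246,95.8))
```

```text
pocket far [ -1.1 -14.7  97.8] L [-17.6   0.8  97.8] R [15.3  0.8 97.8] sleeve far [ -0.4 -12.4  95.8] [-14.3  -2.5  95.8] [13.5 -2.5 95.8]
```

```bash
python3 -m crank '{"delta_pos":[[-0.0006,-0.0003,0.001],[0,0,0.0025],[0,0,0.0025],[0,0,0.0025],[0,0,0],[0,0,0]],"twist":[0,0,0,0,0,0]}' 
python3 -m crank '{"delta_pos":[[0,0,0.0015],[0,0,0.001],[0,0,0],[0,0,0]],"twist":[0,0,0,0]}'
```

```text
clock: 8.1
position: [518.6, 220.2, 105.1]
ee_rot: [0.761, -0.648, -0.0, 0.0]
contact_force: [-0.1, -0.4, -1.5]
gripper_width: 28.5
clock: 8.43
position: [518.7, 220.3, 102.9]
ee_rot: [0.761, -0.648, 0.0, 0.0]
contact_force: [0.1, -0.7, -0.9]
gripper_width: 28.5
```

```bash
python3 -m crank '{"delta_pos":[[0,0,0.0008],[0,0,0.0007],[0,0,0],[0,0,0]],"twist":[0,0,0,0]}'
```

```text
clock: 8.77
position: [518.8, 220.4, 101.8]
ee_rot: [0.761, -0.648, 0.0, -0.0]
contact_force: [-0.8, 0.8, 2.9]
gripper_width: 28.4
```

```bash
python3 -m crank '{"delta_pos":[[0,0,0],[0,0,0],[0,0,0],[0,0,0],[0,0,0],[0,0,0]],"twist":[0,0,0,0,0,0]}' 0.65
python3 -m crank '{"delta_pos":[[0,0,-0.005],[0,0,-0.01],[0,0,-0.02],[0,0,-0.025],[0,0,-0.02],[0,0,-0.01],[0,0,0],[0,0,0]],"twist":[0,0,0,0,0,0,0,0]}'
python3 - <<'E'
from h import *
s=arm.read_state(); print(s["position"])
for n in("scene","side","wrist"):
    p,d=imaging.get_image(n); cv2.imwrite(f"pics/{n}6.png",p);np.save(f"pics/{n}6.npy",d)
    P=cloud(n,d,s).reshape(-1,3);x,y,z=P.T
    m=(np.hypot(x-516,y-220)<24)&(z>45)&(z<70);w=P[m]; print(n,"sleeve top",np.percentile(w[:,2],[50,90]),len(w))
    if len(w): print(cv2.minEnclosingCircle(np.ascontiguousarray(w[:,:2].astype(np.float32))))
    m=(np.hypot(x-591,y-232)<45)&(z>60)&(z<74);w=P[m]
    if len(w): print("handle",cv2.minAreaRect(np.ascontiguousarray(w[:,:2].astype(np.float32))),np.median(w[:,2]))
p=cv2.imread("pics/side6.png");cv2.imwrite("pics/side6c.png",cv2.resize(p[120:220,260:400],None,fx=5,fy=5,interpolation=cv2.INTER_CUBIC))
E
```

```text
clock: 9.27
position: [518.7, 220.3, 101.3]
ee_rot: [0.761, -0.648, 0.0, 0.0]
contact_force: [-0.7, -0.3, 0.3]
gripper_width: 55.3
clock: 9.93
position: [518.5, 220.2, 191.7]
ee_rot: [0.761, -0.648, -0.0, -0.0]
contact_force: [0.1, -0.9, -1.2]
gripper_width: 55.6
[518.5054483  220.24197976 191.7398434 ]
scene sleeve top [52.67696671 58.00633002] 63
((517.9119262695312, 220.6028289794922), 16.612443923950195)
handle ((591.6982421875, 231.93846130371094), (48.61845397949219, 23.448583602905273), 5.9180588722229) 66.22682584311997
side sleeve top [52.78101983 57.01757497] 75
((518.8732299804688, 219.30462646484375), 17.027111053466797)
handle ((589.09228515625, 229.99954223632812), (48.748008728027344, 20.716278076171875), 9.657261848449707) 65.80030706289574
wrist sleeve top [55.96669375 57.45411357] 1120
((517.724609375, 221.05300903320312), 15.26630687713623)
handle ((590.134521484375, 234.06048583984375), (49.20259475708008, 17.72901725769043), 9.647930145263672) 66.99075160322084
```

View pics/side6c.png

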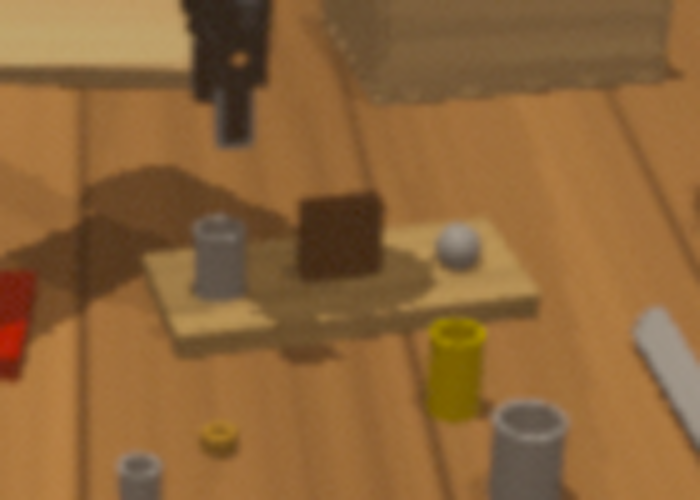

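View pics/wrist6.png

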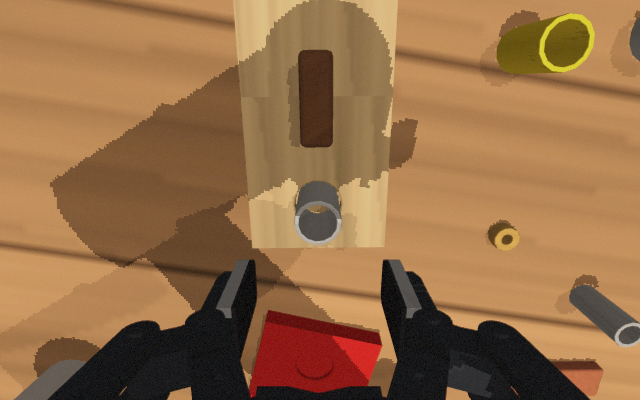

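```bash
python3 -c "
from h import *
print(goto([590.8,233.6,150]))"
```

```text
(array([-0.002 , -0.0741,  0.0398]), np.float64(-80.84))
```

```bash
python3 -m crank '{"delta_pos":[[0,-0.014,0],[-0.001,-0.022,0],[-0.001,-0.022,0.01],[0,-0.016,0.015],[0,0,0.015],[0,0,0],[0,0,0],[0,0,0]],"twist":[-0.008,0,0,0,0,0,0,0]}'
python3 - <<'E'
from h import *
s=arm.read_state(); print(goto([590.8,233.6,100],s))
n="wrist"
p,d=imaging.get_image(n); cv2.imwrite(f"pics/{n}7.png",p)
P=cloud(n,d,s).reshape(-1,3);x,y,z=P.T
m=(np.hypot(x-591,y-232)<45)&(z>60)&(z<74);w=P[m]
print("handle",cv2.minAreaRect(np.ascontiguousarray(w[:,:2].astype(np.float32))),np.median(w[:,2]))
E
```

```text
clock: 10.75
position: [591.2, 234.5, 151.3]
ee_rot: [0.764, -0.645, 0.0, 0.0]
contact_force: [-0.8, -0.2, -0.2]
gripper_width: 55.4
(array([0.0008, 0.0005, 0.0513]), np.float64(-80.34))
handle ((589.7383422851562, 233.30532836914062), (50.077293395996094, 18.02873992919922), 9.684629440307617) 65.22727259081958
```

View pics/wrist7.png

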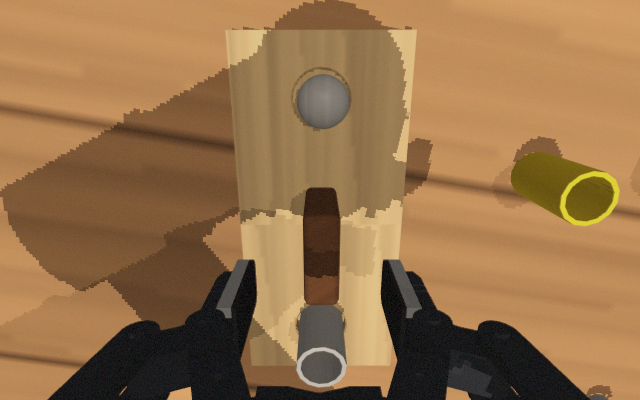

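```bash
python3 -m crank '{"delta_pos":[[0.0005,0.0005,0.006],[0.0004,0.0005,0.012],[0,0,0.014],[0,0,0.012],[0,0,0.006],[0,0,0.002],[0,0,0],[0,0,0]],"twist":[0,0,0,0,0,0,0,0]}'
python3 -m crank '{"delta_pos":[[0,0,0],[0,0,0],[0,0,0],[0,0,0]],"twist":[0,0,0,0]}' 0.28
python3 -m crank '{"delta_pos":[[0,0,0],[0,0,0],[0,0,0],[0,0,0],[0,0,0],[0,0,0]],"twist":[0,0,0,0,0,0]}' 0
python3 - <<'E'
from h import *
s=arm.read_state(); print(s['position'])
p,d=imaging.get_image("wrist"); cv2.imwrite(f"pics/wrist8.png",p)
E
```

```text
clock: 11.47
position: [590.9, 233.7, 99.9]
ee_rot: [0.764, -0.645, 0.0, -0.0]
contact_force: [-1.0, -0.1, 0.0]
gripper_width: 55.5
clock: 11.8
position: [590.7, 233.6, 99.8]
ee_rot: [0.764, -0.645, 0.0, -0.0]
contact_force: [0.4, -0.9, 0.4]
gripper_width: 24.0
clock: 12.3
position: [590.7, 233.4, 99.9]
ee_rot: [0.764, -0.645, 0.0, -0.0]
contact_force: [-0.9, -0.6, 4.2]
gripper_width: 17.4
[590.73838372 233.44407603  99.87412595]
```

View pics/wrist8.png

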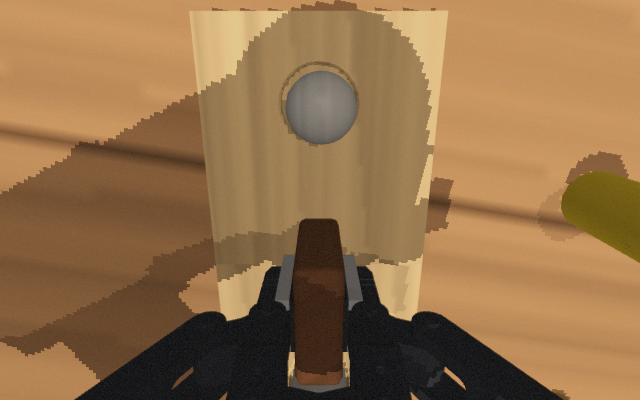

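```bash
python3 -m crank '{"delta_pos":[[0,0,-0.001],[0,0,-0.002],[0,0,-0.003],[0,0,-0.004],[0,0,-0.005],[0,0,-0.006],[0,0,-0.006],[0,0,-0.006]],"twist":[0,0,0,0,0,0,0,0]}'
python3 -m crank '{"delta_pos":[[0,0,-0.005],[0,0,-0.004],[0,0,-0.003],[0,0,-0.002],[0,0,-0.001],[0,0,0]],"twist":[0,0,0,0,0,0]}'
python3 - <<'E'
from h import *
for n in ("wrist","side"):
    p,d=imaging.get_image(n); cv2.imwrite(f"pics/{n}9.png",p if n=="wrist" else cv2.resize(p[90:220,250:410],None,fx=4.5,fy=4.5))
E
```

```text
clock: 13.02
position: [590.5, 233.5, 133.1]
ee_rot: [0.764, -0.645, -0.0, -0.0]
contact_force: [0.1, 0.1, -6.3]
gripper_width: 17.4
clock: 13.52
position: [590.5, 233.5, 147.5]
ee_rot: [0.764, -0.645, -0.0, -0.0]
contact_force: [0.4, -0.2, -5.9]
gripper_width: 17.5
```

View pics/wrist9.png

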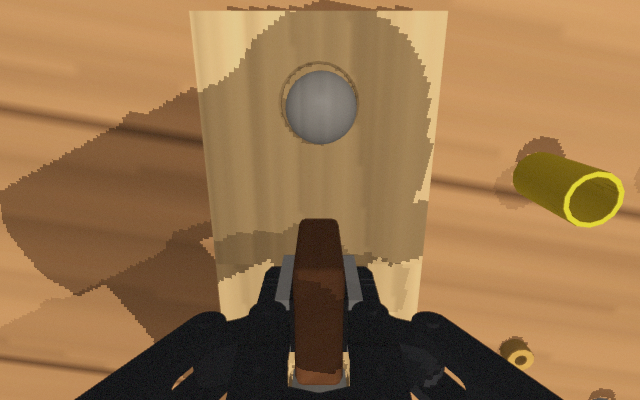

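View pics/side9.png

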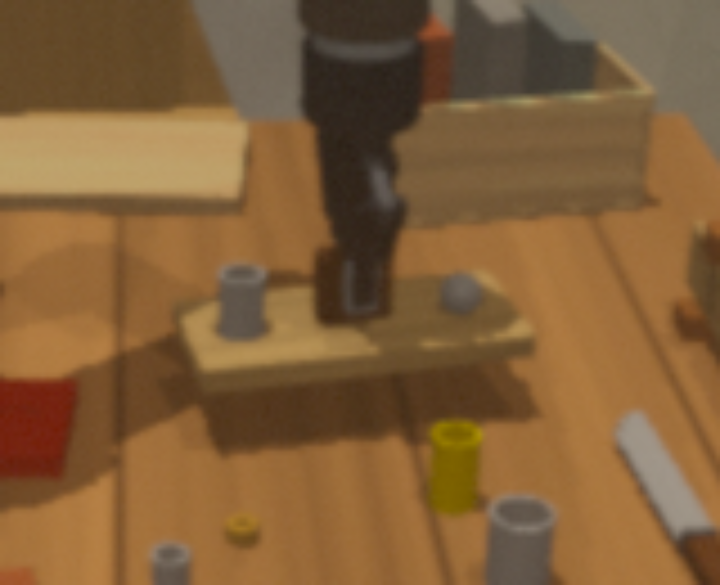

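```bash
python3 -m crank '{"delta_pos":[[0,0,-0.002],[0,0,-0.004],[0,0,-0.006],[0,0,-0.008],[0,0,-0.008],[0,0,-0.008],[0,0,-0.008],[0,0,-0.008]],"twist":[0,0,0,0,0,0,0,0]}'
python3 -m crank '{"delta_pos":[[0,0,-0.008],[0,0,-0.008],[0,0,-0.008],[0,0,-0.008],[0,0,-0.008],[0,0,-0.006],[0,0,-0.005],[0,0,-0.004]],"twist":[0,0,0,0,0,0,0,0]}'
python3 -m crank '{"delta_pos":[[0,0,-0.003],[0,0,-0.002],[0,0,0],[0,0,0],[0,0,0]],"twist":[0,0,0.025,0.05,0.05]}'
python3 -m crank '{"delta_pos":[[0,0,0],[0,0,0],[0,0,0]],"twist":[0.025,0,0]}'
python3 - <<'E'
from h import *
s=arm.read_state(); print(goto([550.5,-259,260],s))
for n in ("wrist","scene"):
    p,d=imaging.get_image(n); cv2.imwrite(f"pics/{n}10.png",p)
E
```

```text
clock: 14.28
position: [590.6, 233.5, 200.7]
ee_rot: [0.764, -0.645, 0.0, -0.0]
contact_force: [0.3, 0.3, -6.0]
gripper_width: 16.8
clock: 14.95
position: [590.6, 233.5, 255.0]
ee_rot: [0.764, -0.645, 0.0, -0.0]
contact_force: [0.7, 0.1, -6.5]
gripper_width: 17.5
clock: 15.37
position: [590.3, 233.4, 258.9]
ee_rot: [0.721, -0.693, -0.0, 0.0]
contact_force: [-0.9, 1.0, -4.5]
gripper_width: 17.4
clock: 15.62
position: [590.5, 233.5, 259.1]
ee_rot: [0.714, -0.7, -0.0, 0.0]
contact_force: [0.2, 0.1, -5.7]
gripper_width: 17.4
(array([ 0.4916,  0.0492, -0.0007]), np.float64(-88.93))
```

View pics/wrist10.png

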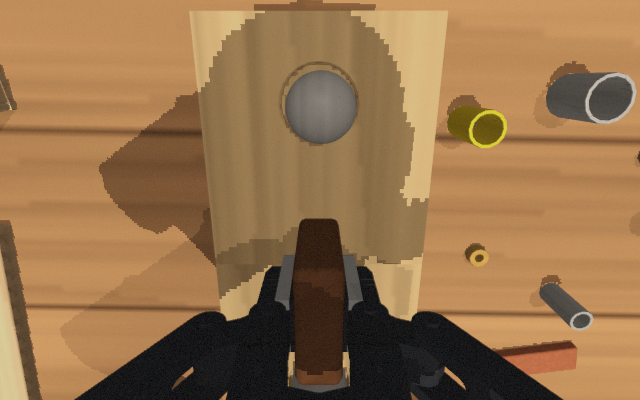

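View pics/scene10.png

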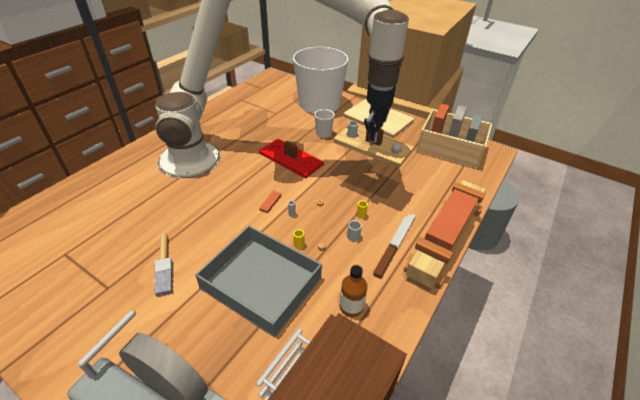

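```bash
python3 -m crank '{"delta_pos":[[0.0015,0.00015,0],[0.003,0.0003,0],[0.0045,0.00045,0],[0.006,0.0006,0],[0.0075,0.00075,0],[0.009,0.0009,0],[0.0105,0.00105,0],[0.012,0.0012,0]],"twist":[0,0,0,0,0,0,0,0]}'
python3 -m crank '{"delta_pos":[[0.012,0.0012,0],[0.012,0.0012,0],[0.012,0.0012,0],[0.012,0.0012,0],[0.012,0.0012,0],[0.012,0.0012,0],[0.012,0.0012,0],[0.012,0.0012,0]],"twist":[0,0,0,0,0,0,0,0]}'
python3 -m crank '{"delta_pos":[[0.012,0.0012,0],[0.012,0.0012,0],[0.012,0.0012,0],[0.012,0.0012,0],[0.012,0.0012,0],[0.012,0.0012,0],[0.012,0.0012,0],[0.012,0.0012,0]],"twist":[0,0,0,0,0,0,0,0]}'
python3 -m crank '{"delta_pos":[[0.012,0.0012,0],[0.012,0.0012,0],[0.012,0.0012,0],[0.012,0.0012,0],[0.012,0.0012,0],[0.012,0.0012,0],[0.012,0.0012,0],[0.012,0.0012,0]],"twist":[0,0,0,0,0,0,0,0]}'
python3 -c "
from h import *
s=arm.read_state(); print(goto([550.5,-259,260],s))"
```

```text
clock: 16.38
position: [586.0, 178.3, 259.5]
ee_rot: [0.714, -0.701, 0.0, -0.0]
contact_force: [-0.7, -0.2, -5.1]
gripper_width: 17.2
clock: 17.05
position: [578.2, 82.0, 259.5]
ee_rot: [0.713, -0.701, 0.0, -0.0]
contact_force: [-0.2, 0.5, -6.6]
gripper_width: 17.6
clock: 17.72
position: [570.3, -14.1, 259.4]
ee_rot: [0.714, -0.701, 0.0, -0.0]
contact_force: [-0.1, 0.6, -5.8]
gripper_width: 17.8
clock: 18.38
position: [562.5, -110.3, 259.4]
ee_rot: [0.714, -0.701, -0.0, 0.0]
contact_force: [0.0, 0.3, -6.0]
gripper_width: 17.5
(array([ 0.1485,  0.0147, -0.0006]), np.float64(-88.95))
```

```bash
python3 -m crank '{"delta_pos":[[0.012,0.0012,0],[0.012,0.0012,0],[0.012,0.0012,0],[0.012,0.0012,0],[0.012,0.0012,0],[0.012,0.0012,0],[0.012,0.0012,0],[0.012,0.0012,0]],"twist":[0,0,0,0,0,0,0,0]}'
python3 -m crank '{"delta_pos":[[0.011,0.0011,0],[0.0095,0.00095,0],[0.0085,0.00085,0],[0.007,0.0007,0],[0.0055,0.00055,0],[0.0045,0.00045,0],[0.003,0.0003,0],[0.002,0.0002,0]],"twist":[0,0,0,0,0,0,0,0]}'
python3 -m crank '{"delta_pos":[[0.001,0,0],[0,0,0],[0,0,0],[0,0,0],[0,0,0],[0,0,0],[0,0,0],[0,0,0]],"twist":[0,0,0,0,0,0,0,0]}'
python3 - <<'E'
from h import *
s=arm.read_state(); print(goto([550.5,-259,260],s))
for n in ("wrist","scene","side"):
    p,d=imaging.get_image(n); cv2.imwrite(f"pics/{n}11.png",p)
    P=cloud(n,d,s).reshape(-1,3);x,y,z=P.T
    m=(abs(x-550)<130)&(abs(y+259)<60)&(z>168)&(z<186);w=P[m]
    if len(w)>50:
        A=np.c_[w[:,:2],np.ones(len(w))];c=np.linalg.lstsq(A,w[:,2],rcond=None)[0]
        for _ in range(5):
            k=abs(A@c-w[:,2])<3; c=np.linalg.lstsq(A[k],w[k,2],rcond=None)[0]
        print(n,len(w),"slope",c[:2].round(4),"z ctr",c@[550,-259,1],cv2.minAreaRect(np.ascontiguousarray(w[:,:2].astype(np.float32))))
    m=(abs(x-550)<170)&(abs(y+259)<150)&(z>56)&(z<63);w=P[m]
    if len(w)>50:print("tub",cv2.minAreaRect(np.ascontiguousarray(w[:,:2].astype(np.float32))))
E
```

```text
clock: 19.05
position: [554.6, -206.4, 259.4]
ee_rot: [0.714, -0.701, -0.0, 0.0]
contact_force: [0.2, -0.0, -6.1]
gripper_width: 17.3
clock: 19.72
position: [550.5, -256.5, 259.4]
ee_rot: [0.714, -0.701, -0.0, -0.0]
contact_force: [0.3, -0.5, -6.1]
gripper_width: 17.5
clock: 20.38
position: [550.6, -257.3, 259.4]
ee_rot: [0.714, -0.701, 0.0, -0.0]
contact_force: [0.0, 0.2, -6.0]
gripper_width: 17.1
(array([ 0.0017,  0.0001, -0.0006]), np.float64(-88.95))
wrist 57531 slope [-0.0007  0.    ] z ctr 174.98410014989747 ((563.29736328125, -256.4671325683594), (191.586669921875, 100.90080261230469), 1.1419461965560913)
tub ((552.2845458984375, -258.3045959472656), (235.04652404785156, 200.34442138671875), 1.1285185813903809)
scene 2528 slope [-0.0003  0.0024] z ctr 176.66352419606278 ((550.1304321289062, -256.0727844238281), (223.1057891845703, 103.83753967285156), 1.2417619228363037)
tub ((551.1172485351562, -258.7054748535156), (242.08346557617188, 201.6013641357422), 0.8884084224700928)
side 3533 slope [-0.0003  0.0029] z ctr 176.39808017492322 ((549.59619140625, -257.90460205078125), (220.63186645507812, 104.75283813476562), 0.9044463634490967)
tub ((550.9081420898438, -261.58544921875), (240.42535400390625, 199.30320739746094), 0.416219562292099)
```

View pics/wrist11.png

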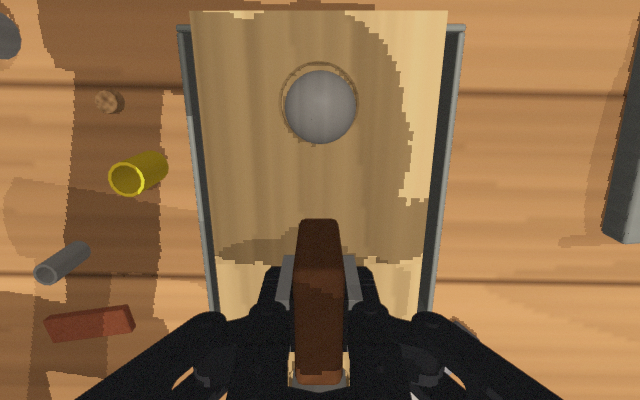

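View pics/side11.png

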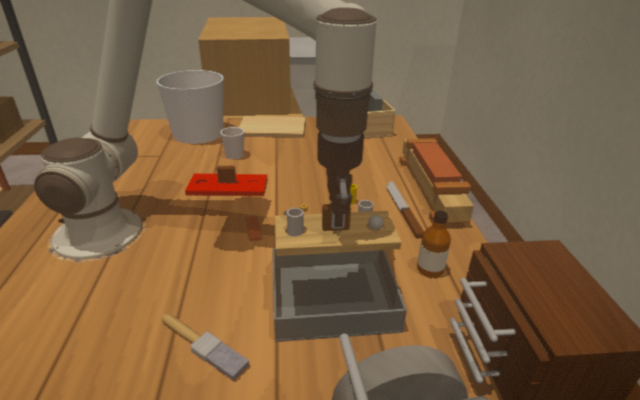

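View pics/scene11.png

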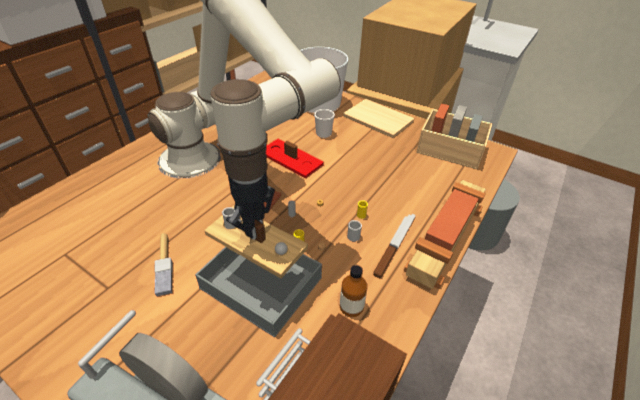

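```bash
python3 -m crank '{"delta_pos":[[0.0008,0,0],[0.0008,0,0],[0,0,0],[0,0,0],[0,0,0],[0,0,0],[0,0,0],[0,0,0]],"twist":[0,0,0,0,0,0,0,0]}'
python3 - <<'E'
from h import *
from bench import job_done
s=arm.read_state();print(s["position"],abs(s["joint_vel"]).max())
p,d=imaging.get_image("wrist");cv2.imwrite("pics/w12.png",p)
print("ball diff",np.abs(p[50:160,260:380].astype(int)-cv2.imread("pics/wrist11.png")[50:160,260:380]).mean())
print(job_done())
E
```

```text
clock: 21.2
position: [550.6, -258.9, 259.4]
ee_rot: [0.714, -0.701, 0.0, -0.0]
contact_force: [0.4, 0.4, -6.3]
gripper_width: 17.1
[ 550.59641301 -258.91391906  259.42277781] 0.002028961833248225
ball diff 1.8950252525252524
the job is handed in; nothing more can be done
None
```

I stood the 30 mm grey sleeve in the wooden tray's empty pocket and let it go. I then lifted the tray level by its handle, carried it over the rinse tub, and handed the job in at about 21 s, still holding it.

**Last checks**
- **Sleeve:** right after release its top measured about 56–57 mm above the bench, which matches fully down (6 mm floor + 50 mm height). The last side view showed it still standing in the tray.
- **Tray:** slope was at most 0.3 % and the underside about 159–160 mm above the bench, so about 10 cm above the rim. It was centred over the tub to within about 2 mm, and the arm was still.
- **Ball:** it stayed in its shallow pocket in every picture; the last picture differed from the one before only by about noise level.
- **Other objects:** the other two sleeves, both yellow ones and the red tray looked untouched in the pictures. I did not measure their positions again.

**Disagreements:** the cameras differed from each other by 1–3 mm, so I lined up the sleeve and handle with the wrist camera. The gripper's width reading was about 1–1.5 mm below the true sizes of the sleeve and handle.

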